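Hold the bag clip open over the recipe card

ROBOT

A 6-joint arm with a two-finger parallel gripper is mounted at the origin on the work surface. World frame = base frame: x ahead of the robot, y to its left, z up, the work surface at z = 0. Lengths are in mm, angles in degrees, forces in N, time in s.
With the tool pointing down it reaches from about 350 to 850 mm from the base axis. Payload 8.1 kg.
Tool frame: the origin (TCP) lies midway between the tips of the shut fingers; the grasp point (between the pads) lies 19 mm behind it (r.grip_depth is the distance from the TCP to the grasp point, in mm); z points along the fingers, y is the direction in which the jaws open and shut (so a half turn about z gives the same grasp; the last joint's range is limited). The gripper opens to 85 mm and grips with 20 to 120 N. Pads are 22 mm wide; open, the fingers measure 114 mm over their backs; the gripper's body (76 mm by 85 mm) begins 54 mm behind the grasp point. The pads swing forward as they close: fully open they stand 13 mm farther back than shut.
Start: joints at [-72.903, 7.471, 85.268, -0, 87.261, -4.893], TCP at [224.688, -556.346, 231.292] pointing down, gripper open.
Joint ranges: [-169.43, 169.43], [-51.17, 129.36], [1.28, 143.12], [-76.62, 256.62], [0, 156.53], [-152.29, 152.29]. Speed limits (degrees/s): [136.94, 136.94, 159.86, 180, 180, 180].

INTERFACE

Orientations are given as [roll, pitch, yaw] about the fixed x, y, z axes, in that order (R = Rz(yaw) Ry(pitch) Rx(roll)).
In Python, from bench import r, imaging gives the robot as it stands.
- The arm moves only by the shell command python3 -m creep 'ROWS' [FORCE]. ROWS is text: rows parted by semicolons, each of 7 numbers parted by spaces: the shift along the tool's x, y, z in cm, then the turn, a rotation vector about the tool's x, y, z in degrees, then the finger opening in cm, from 0 to 8.54. In form: dx dy dz ax ay az gripper; .... A call has 1 to 20 rows; each row is the pose to reach, as a shift and turn from the pose measured when the call began, along the tool's axes at that moment; what a row does not reach only later rows make up. A row lasts 1/10 s, in which the tool goes at most 50 mm and 8.59 degrees, less where a joint would pass 70% of its speed; a pose out of reach is approached as far as the arm can. A call with a gripper value outside its range is refused whole. The fingers move at their own pace and stop on an object; FORCE is the grip in N (left out, the last holds). Time passes only in rows, so rows that repeat a pose let the fingers close. It gives the time, the measured TCP pose, the force and the opening at its end, in the units of the state.
- r.sense(): the state, without advancing time (a new reading comes with each control period).
- imaging.snapshot(name): name is "scene" or "top"; returns the picture (420x560x3 uint8, red, green, blue); there is no depth.
- imaging.camera_info(name): a dict with "camera_matrix" (3x3 intrinsics, pixels), "k1" (the pictures are not rectified: a ray, as slopes to the right and down, at radius r is drawn at 1 + k1 r^2 times it, then the intrinsics apply), "R" (3x3) and "t" (3): a world point X has camera coordinates R X + t. Camera axes: x right, y down, z forward; pixel columns grow to the right and rows downward; lengths in mm; the calibration is good to about 2 mm. A picture is of the moment at which its call begins. camera_info takes no time and is no camera call.
- r.hand_in(): hands the job in, once; it reports no verdict.
The state is a dict: "time": time; "joint_pos": joint angles; "qd": joint speeds; "joint_efforts": joint torques, N m; "tool_pos": TCP position; "tcp_rot": TCP orientation; "ft_force": force on the tool from outside, world axes, zero at the start; "wrist_torque": the same for the moment, N m; "finger_gap": finger opening in mm.
Only numpy, scipy, OpenCV 4.12 (cv2) and the standard library are available. Lean on these libraries where they do the work, as an engineer would, in place of code of your own. Each camera call takes 0.05 s, during which the arm holds its last target.

TASK

Take the red spring clip off the rail by pinching its wings, and bring it, squeezed wide open, down over the middle of the upright yellow recipe card's top edge until you feel the edge come up gently against the pivot between the jaws. Finish there, still holding it squeezed open and lightly pressed home, jaws gaping clear on both sides of the card, so that I can slip a note in; do not let go. Leave the other two clips and the sugar bowl where they are, and do not shove the rail or the card stand about.

Things in the scene. Friction and masses are not known exactly. Their poses are not given: they have to be found in the camera images.
- clip_red_pivot (a point): red plastic spring clip, 44 mm long, about 75 mm tall, 70 g, biting the rail, jaws down and two wings up. The point is the middle of its steel pivot pin (9 mm diameter), 36 mm above the jaws' lower ends. Own x runs along the pivot (and the rail), z up to the wings, y from wing to wing. A card edge between the jaws seats on the underside of the pin, 4.5 mm below the point
- clip_red_half (a joint): how far the red clip is squeezed: angle of one wing (the other mirrors it), 0 while biting the 4 mm rail or card, -0.05 shut on nothing, 0.32 fully squeezed; jaw gap about 4 mm + 66 mm per rad. It springs shut: each wing end needs about 3 N to start and 5 N when fully open
- clip_red: the red clip as a whole, origin at its pivot. Wings: flat plates 34 mm wide along x; on the rail their upper ends stand 37 mm above the pivot, 42 mm apart over the outsides. Pinching them together along y opens the jaws; squeezed to the stop the wings are parallel, 16 mm over the outsides, upper ends 42 mm above the pivot, and the jaws gape 25 mm
- clip_blue_pivot (a point): spring clip, blue plastic, sitting on the same rail; leave it there. The point is its pivot; same size and axes as the red clip
- clip_green_pivot (a point): spring clip, green plastic, sitting on the same rail; leave it there. The point is its pivot; same size and axes as the red clip
- rail: clip rail: wooden foot 250 x 70 x 20 mm, heavy (3 kg), with a 4 mm thick upright aluminium strip 230 mm long along its own x, its top 80 mm above the counter; the clips straddle the strip in three places 80 mm apart. Origin at the centre of the underside
- card_edge (a point): the middle of the top edge of the stiff yellow recipe card, 110 mm above the counter. The card is 130 mm wide along its own x, 4 mm thick along y, upright in its stand; z up
- stand: the card with its dark wooden stand, loose, 0.9 kg; foot 160 x 90 x 22 mm, long side along x, origin at the centre of the underside, below card_edge
- sugar_bowl: small white sugar bowl, 60 mm wide, 50 mm tall, beyond the rail and the stand; leave alone. Origin at the centre of its underside
Things that resemble listed ones, but are neither listed nor needed, are in the scene too. Leave any green or pink look-alike of the stand alone.

How it is judged (in metres and radians):
On the way:
1. the red clip is lifted clear off the rail in the fingers (height (world z) of clip_red_pivot above 0.13 m and contact force between the fingers and clip_red above 1 N and contact force between clip_red and rail below 0.1 N), for 0.2 s.
At the end, for the whole second after the job is handed in: fingers hold the red clip (over 2 N) open past 0.2 rad astride the card's top edge: edge pressed (over 0.5 N) within 4 mm of its seat under the pivot, card within 6 mm of mid-jaw and 15 mm of mid-clip along the edge, parallel within 0.2 rad, card upright (value of joint clip_red_half above 0.2 rad and z of card_edge in the frame of clip_red_pivot between -0.0085 and 0 m and y of card_edge in the frame of clip_red_pivot between -0.006 and 0.006 m and x of card_edge in the frame of clip_red_pivot between -0.015 and 0.015 m and angle between the x axis of clip_red_pivot and the x axis of card_edge, either way round below 0.2 rad and contact force between clip_red and stand above 0.5 N and contact force between the fingers and clip_red above 2 N and angle between card_edge's own z axis and vertical below 0.06 rad); the arm keeps its last pose, push and grip.
It fails at once if the clip is pressed on the card stand with over 30 N (contact force between clip_red and stand above 30 N).
It fails at once if the card stand is shoved by over 20 mm or tipped (distance of stand from where it was at the start of the episode above 0.02 m or angle between stand's own z axis and vertical above 0.15 rad).
It fails at once if another clip is taken off or shifted by over 15 mm (distance of any of clip_blue_pivot, clip_green_pivot from where it was at the start of the episode above 0.015 m).
It fails at once if the rail is shoved by over 20 mm (distance of rail from where it was at the start of the episode above 0.02 m).
It fails at once if the sugar bowl is moved by over 20 mm (distance of sugar_bowl from where it was at the start of the episode above 0.02 m).
It also fails if it takes over 38 s, if anything falls off the work surface, if the arm or the gripper's body presses on something with over 40 N, if the wrist force passes 120 N, or if a joint passes its speed limit or range.

## Working session

There is one attempt and no reset: what is moved stays moved. The work goes in short steps, Python scripts to look and compute and a shell command to move; the robot and the scene stay as the last step left them, time stands still between calls to the robot, and variables do not carry over. Pictures are saved under pics/ and viewed, and the job is handed in when it is done.

```bash
mkdir -p pics; ls; python3 - <<'E'
from bench import r, imaging
import cv2
for n in("scene","top"):
    im=imaging.snapshot(n); cv2.imwrite(f"pics/{n}0.png",im[:,:,::-1])
    print(imaging.camera_info(n))
print(r.sense())
E
```

```text
pics
{'camera_matrix': array([[379.99024812,   0.        , 282.13927045],
       [  0.        , 379.99024812, 208.8597218 ],
       [  0.        ,   0.        ,   1.        ]]), 'k1': -0.08254802072836398, 'R': array([[ 0.13475815,  0.99086436,  0.00529736],
       [ 0.8232119 , -0.10897854, -0.55717668],
       [-0.55150921,  0.07944495, -0.83037707]]), 't': array([ -98.48536604, -381.81930612, 1350.99323915])}
{'camera_matrix': array([[455.62139915,   0.        , 279.56796584],
       [  0.        , 455.62139915, 210.35954873],
       [  0.        ,   0.        ,   1.        ]]), 'k1': 0.016093734476917722, 'R': array([[ 0.13041497, -0.99145192,  0.003877  ],
       [-0.96958452, -0.12835349, -0.20840165],
       [ 0.20711784,  0.02341962, -0.97803564]]), 't': array([ -19.09531899,  531.72517317, 1105.63204341])}
{'time': 0.1, 'joint_pos': array([-7.29009532e+01,  7.51052095e+00,  8.53246972e+01, -1.24918700e-03,
        8.72612990e+01, -4.89207605e+00]), 'qd': array([ 0.04984987, -0.13463529, -0.13398684, -0.01644801,  0.0639375 ,
        0.05456392]), 'joint_efforts': array([ 7.02482994e-04, -5.70952928e+01, -5.01941264e+01, -1.62229812e-04,
        8.09623481e-03,  2.82994513e-06]), 'tool_pos': array([ 224.55167216, -555.85165388,  230.33615497]), 'tcp_rot': array([-1.79903728e+02, -6.98778816e-03,  2.19911777e+01]), 'ft_force': array([0.9585775 , 0.17938319, 0.59073711]), 'wrist_torque': array([ 0.04787557, -0.01402994,  0.01293826]), 'finger_gap': 85.12568186439164}
```

View pics/scene0.png

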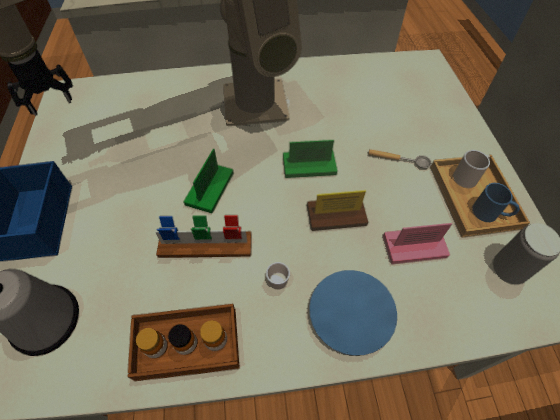

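View pics/top0.png

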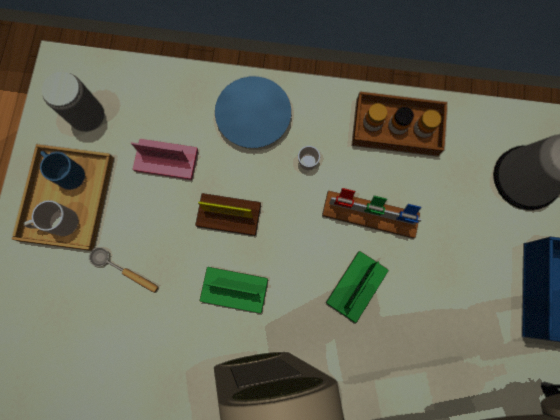

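Candidates, as scene pixel / top pixel:
- **Clips:** red (232,227)/(345,197), green (201,227)/(377,205), blue (168,228)/(410,212).
- **Cards:** yellow on the dark stand (340,205)/(228,212), green (310,157)/(234,288), green (209,182)/(357,286), pink (418,242)/(167,156).

By the description I choose the red clip and the yellow card. Next I check both in close crops.

```bash
python3 - <<'E'
import cv2, numpy as np
a=cv2.imread("pics/scene0.png");b=cv2.imread("pics/top0.png")
def c(im,x,y,w,h,s=8): return cv2.resize(im[y:y+h,x:x+w],None,fx=s,fy=s,interpolation=cv2.INTER_CUBIC)
cv2.imwrite("pics/c1.png",np.vstack([c(a,153,208,100,52,7),]))
cv2.imwrite("pics/c2.png",c(a,300,182,75,50))
cv2.imwrite("pics/c3.png",c(b,318,182,105,58,7))
cv2.imwrite("pics/c4.png",c(b,190,188,75,50))
E
```

```text
(no output)
```

View pics/c1.png

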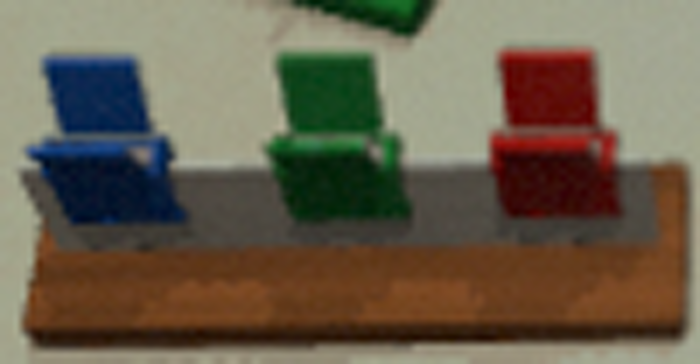

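View pics/c2.png

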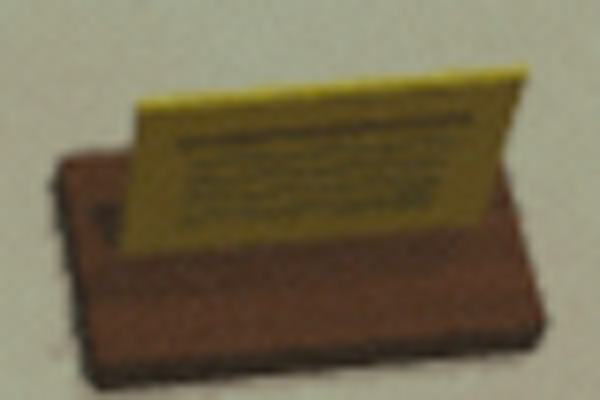

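View pics/c3.png

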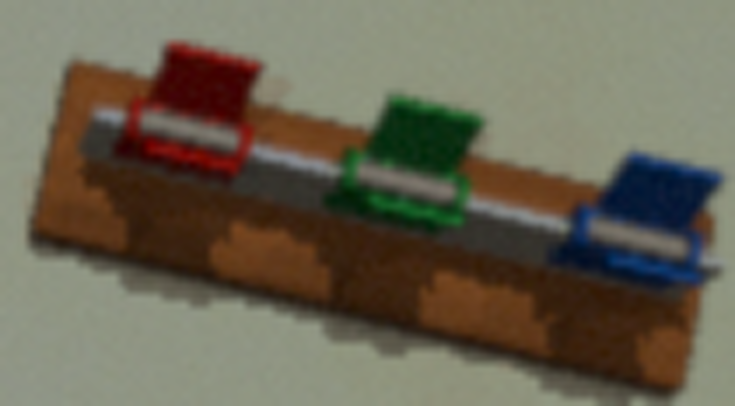

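View pics/c4.png

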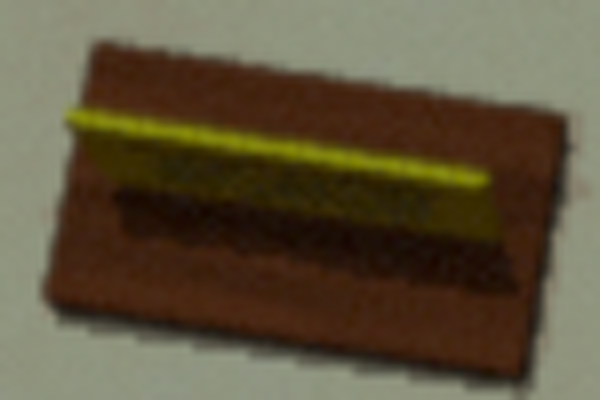

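```bash
cat > h.py <<'E'
import numpy as np, cv2
from bench import r, imaging
from scipy.optimize import least_squares
C={n:imaging.camera_info(n) for n in("scene","top")}
def proj(n,P):
    c=C[n]; rv,_=cv2.Rodrigues(c["R"])
    return cv2.projectPoints(np.asarray(P,float).reshape(-1,3),rv,c["t"],c["camera_matrix"],np.array([c["k1"],0,0,0]))[0].reshape(-1,2)
def crop(p,ox,oy,s): return (np.asarray(p,float)+.5)/s-.5+np.array([ox,oy])
def body(p,L):
    c,s=np.cos(p[2]),np.sin(p[2]); L=np.asarray(L,float)
    return np.c_[p[0]+c*L[:,0]-s*L[:,1],p[1]+s*L[:,0]+c*L[:,1],L[:,2]]
E
python3 - <<'E'
from h import *
for n in C: print(n,-C[n]["R"].T@C[n]["t"])
# rail axis: own x from red(-80) ... use +x along +y world? image top: left = +y.
Lr=[[115,0,80],[-115,0,80],[125,35,20],[-125,-35,20],[125,-35,20]]
top=crop([[95,113],[720,265],[72,62],[685,388],[38,238]],318,182,7)
sc=crop([[22,170],[655,165],[685,322],[30,325]],153,208,7)
# local x: + = +y world ; local y: + = +x world -> handle by mirrored: use yaw ~ 90deg => local x->+y, local y->-x
Lt=[[115,0,80],[-115,0,80],[125,-35,20],[-125,35,20],[125,35,20]]
Ls=[[-115,0,80],[115,0,80],[125,-35,20],[-125,-35,20]]
f=lambda p: np.r_[(proj("top",body(p,Lt))-top).ravel(),(proj("scene",body(p,Ls))-sc).ravel()]
s=least_squares(f,[600,-150,np.pi/2],x_scale=[100,100,1],loss='soft_l1')
print("rail",s.x[:2],np.degrees(s.x[2]),f(s.x).round(1)); R=s.x
# stand
Lt=[[65,2,110],[65,-2,110],[-65,2,110],[-65,-2,110],[80,-45,22],[-80,-45,22],[80,45,22],[-80,45,22]]
top=crop([[68,125],[68,110],[490,185],[490,170],[97,40],[567,115],[45,303],[530,380]],190,188,8)
Ls=[[-65,0,110],[65,0,110],[-80,-45,22],[80,-45,22],[-80,45,22]]
sc=crop([[135,102],[528,70],[90,375],[547,325],[60,155]],300,182,8)
s=least_squares(f,[600,100,np.pi/2],x_scale=[100,100,1],loss='soft_l1')
print("stand",s.x[:2],np.degrees(s.x[2]),f(s.x).round(1))
# red clip pivot: top pin ends; pivot point z=84.5
for nm,px in(("red",[[138,122],[240,140]]),("green",[[357,170],[457,192]]),("blue",[[588,228],[690,248]])):
    m=crop(np.mean(px,0),318,182,7)
    for z in(84.5,92):
        q=least_squares(lambda q:(proj("top",[[q[0],q[1],z]])-m).ravel(),[600,-100]).x
        d=q-R[:2]; c,s_=np.cos(R[2]),np.sin(R[2])
        print(nm,z,q,"rail-local",c*d[0]+s_*d[1],-s_*d[0]+c*d[1],proj("scene",[[*q,z]]))
E
```

```text
scene [1072.67512098  -51.35406587  909.6147134 ]
top [ 289.04668583   23.42320726 1192.23398425]
rail [ 560.90498663 -187.17738446] 83.62122216709949 [-0.5 -0.   0.6 -0.1 -0.6 -0.7 -0.1  0.5 -1.6 -0.8 -0.4 -0.3 -0.7 -1.1
  0.2 -0.3 -1.1  0.6]
stand [511.18703813 184.02942964] 88.81734632719426 [-0.3 -0.3  0.1  0.  -0.3  0.1 -0.   0.4 -0.4 -0.2  0.6 -0.6 -0.4  0.1
 -0.3 -0.3 -0.2  0.6 -0.7  0.2  0.1 -0.8  0.1 -0.1 -1.  -0.2]
red 84.5 [ 570.4540493  -107.68444892] rail-local 80.06171465161013 -0.6582141418555221 [[231.49089585 229.63127215]]
red 92 [ 568.54875863 -106.79677423] rail-local 80.73221448416156 1.3339025391674424 [[231.48070728 227.41627417]]
green 84.5 [ 562.4406855  -186.37333968] rail-local 0.9696844779255981 -1.4368615248018397 [[200.22032853 230.40408064]]
green 92 [ 560.58964994 -184.95289567] rail-local 2.1756831168173303 0.5605270495225354 [[200.25355315 228.18918593]]
blue 84.5 [ 552.59995475 -269.56368738] rail-local -82.79895673485602 -0.8995705689050659 [[167.35720605 230.72960183]]
blue 92 [ 550.81554663 -267.57999658] rail-local -81.02579592705956 1.0941802347901692 [[167.43555361 228.52003197]]
```

The crops confirm the red clip is at the end of the rail nearer the yellow card, and the yellow card stands on dark wood. The rail fit is good (most residuals under 1 px, largest 1.6 px) and puts the red pivot near (570,-108). The card edge is near (511,184) at yaw 88.8. I move above the clip, aligning yaw to 83.6.

```bash
python3 -m creep '48.8 -28.6 4 0 0 -61.6 8.5;48.8 -28.6 4 0 0 -61.6 8.5;48.8 -28.6 4 0 0 -61.6 8.5;48.8 -28.6 4 0 0 -61.6 8.5;48.8 -28.6 4 0 0 -61.6 8.5;48.8 -28.6 4 0 0 -61.6 8.5;48.8 -28.6 4 0 0 -61.6 8.5;48.8 -28.6 4 0 0 -61.6 8.5;48.8 -28.6 4 0 0 -61.6 8.5;48.8 -28.6 4 0 0 -61.6 8.5;48.8 -28.6 4 0 0 -61.6 8.5;48.8 -28.6 4 0 0 -61.6 8.5;48.8 -28.6 4 0 0 -61.6 8.5;48.8 -28.6 4 0 0 -61.6 8.5;48.8 -28.6 4 0 0 -61.6 8.5;48.8 -28.6 4 0 0 -61.6 8.5' 20
python3 - <<'E'
from h import *
im={n:imaging.snapshot(n)[:,:,::-1].copy() for n in C}
np.set_printoptions(precision=1,suppress=True)
s=r.sense();print(s["time"],s["tool_pos"],s["tcp_rot"],s["ft_force"])
def c(im,x,y,w,h,sc): return cv2.resize(im[y:y+h,x:x+w],None,fx=sc,fy=sc,interpolation=cv2.INTER_CUBIC)
cv2.imwrite("pics/d1.png",np.hstack([c(im["scene"],175,160,110,110,3.6),c(im["top"],300,150,110,110,3.6)]))
yaw=np.radians(83.6)
for zp in(84.5,88):
  P=[570.2,-107.6,yaw]
  L=[[22,0,zp],[-22,0,zp],[17,21,zp+37],[-17,21,zp+37],[17,-21,zp+37],[-17,-21,zp+37]]
  print("scene crop c1",(proj("scene",body(P,L))-[153,208]+.5)*7-.5)
  print("top crop c3",(proj("top",body(P,L))-[318,182]+.5)*7-.5)
E
```

```text
time: 1.7
tool_pos: [569.3, -109.3, 191.1]
tcp_rot: [-180.0, -0.1, 83.5]
ft_force: [0.0, -0.7, -0.2]
finger_gap: 85.0
1.8 [ 569.5 -109.   191.2] [-180.    -0.1   83.5] [-0.3 -0.6 -0.4]
scene crop c1 [[613.6 152.8]
 [491.7 154.8]
 [592.6  48.3]
 [496.5  49.9]
 [587.5 150.5]
 [489.  152.1]]
top crop c3 [[128.5 117.2]
 [249.  146.1]
 [142.9 153. ]
 [239.6 176.2]
 [168.9  38.5]
 [264.8  61.4]]
scene crop c1 [[612.7 147.8]
 [490.5 149.8]
 [591.7  42.9]
 [495.3  44.5]
 [586.5 145.2]
 [487.7 146.8]]
top crop c3 [[129.7 114.9]
 [250.6 143.9]
 [144.3 150.7]
 [241.2 174. ]
 [170.3  35.9]
 [266.5  58.8]]
```

View pics/d1.png

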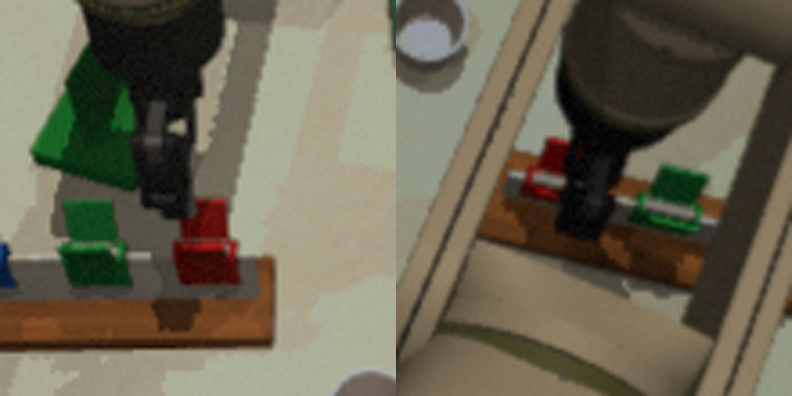

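The gripper hangs over the red clip (scene view about (228,225)) and the red wings match the model with the pivot at z 84.5. Next I descend with the fingers open so they straddle the wings.

```bash
python3 -m creep '0.14 0.06 3 0 0 0 8.5;0.14 0.06 6 0 0 0 8.5;0.14 0.06 8 0 0 0 8.5;0.14 0.06 9.0 0 0 0 8.5;0.14 0.06 9.4 0 0 0 8.5;0.14 0.06 9.4 0 0 0 8.5;0.14 0.06 9.4 0 0 0 8.5' 20
python3 - <<'E'
from h import *
im={n:imaging.snapshot(n)[:,:,::-1].copy() for n in C}
def c(im,x,y,w,h,sc): return cv2.resize(im[y:y+h,x:x+w],None,fx=sc,fy=sc,interpolation=cv2.INTER_CUBIC)
cv2.imwrite("pics/d2.png",np.hstack([c(im["scene"],195,190,80,80,5),c(im["top"],310,160,80,80,5)]))
E
```

```text
time: 2.5
tool_pos: [571.2, -107.9, 98.6]
tcp_rot: [179.9, -0.1, 83.5]
ft_force: [0.4, 0.2, -0.2]
finger_gap: 85.4
```

View pics/d2.png

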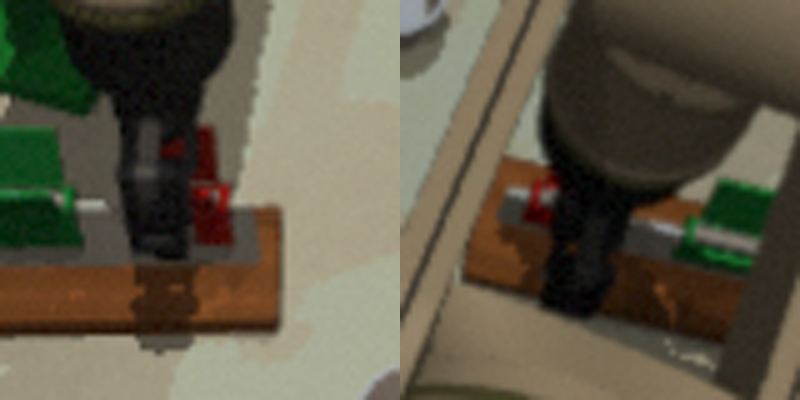

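```bash
python3 - <<'E'
from h import *
np.set_printoptions(precision=1,suppress=True)
t=np.array([571.2,-107.9,98.6]); y=np.array([.9936,-.113,0]); x=np.array([.113,.9936,0])
for n,o,k in(("scene",(195,190),0),("top",(310,160),400)):
  for s in(1,-1):
    for z in (0,13,40):
      P=[t+s*y*50+x*w+[0,0,z] for w in(-11,11)]
      print(n,s,z,((proj(n,P)-o+.5)*5-.5+[k,0]).ravel())
E
```

```text
scene 1 0 [153.1 275.8 198.5 275.1]
scene 1 13 [149.8 262.8 195.7 262.1]
scene 1 40 [142.8 234.8 189.9 234.1]
scene -1 0 [164.8 103.9 207.7 103.2]
scene -1 13 [161.9  89.7 205.2  89. ]
scene -1 40 [155.7  59.2 200.   58.5]
top 1 0 [622.5 105.9 579.3  95.6]
top 1 13 [626.8  98.7 583.1  88.3]
top 1 40 [636.2  83.2 591.4  72.6]
top -1 0 [579.8 297.3 535.9 286.6]
top -1 13 [583.7 292.2 539.3 281.3]
top -1 40 [592.2 281.2 546.6 270.1]
```

```bash
python3 - <<'E'
from h import *
im={n:imaging.snapshot(n)[:,:,::-1].copy() for n in C}
def c(im,x,y,w,h,sc): return cv2.resize(im[y:y+h,x:x+w],None,fx=sc,fy=sc,interpolation=cv2.INTER_CUBIC)
a=np.hstack([c(im["scene"],205,195,50,60,8),c(im["top"],325,170,50,60,8)])
a=np.clip((a/255.)**.5*255,0,255).astype(np.uint8)
cv2.imwrite("pics/d3.png",a)
E
```

```text
(no output)
```

View pics/d3.png

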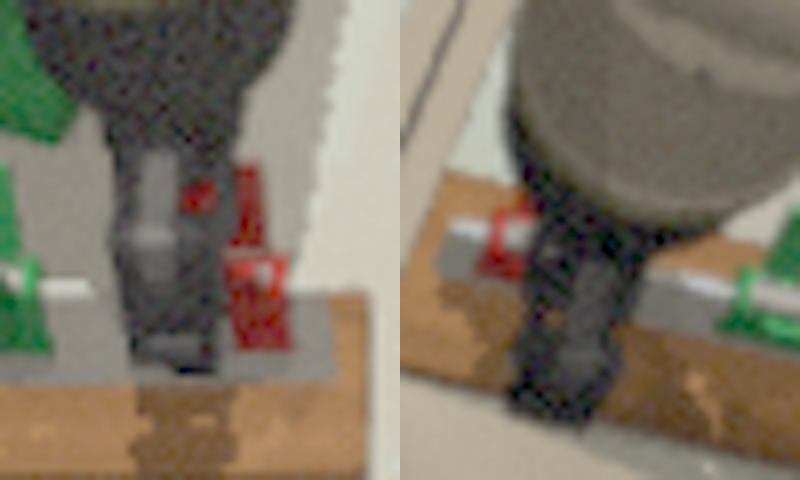

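The rendered fingertip sits about 3–6 mm toward -y of where it should be: scene tip near (226.5,241), predicted 229. I shift +4 mm along the clip, go 5 mm deeper, then close.

```bash
python3 -m creep '0.4 -0.1 0.3 0 0 0 8.5;0.4 -0.1 0.5 0 0 0 8.5;0.4 -0.1 0.5 0 0 0 8.5;0.4 -0.1 0.5 0 0 0 5;0.4 -0.1 0.5 0 0 0 4.5;0.4 -0.1 0.5 0 0 0 4;0.4 -0.1 0.5 0 0 0 3;0.4 -0.1 0.5 0 0 0 2.5;0.4 -0.1 0.5 0 0 0 2;0.4 -0.1 0.5 0 0 0 1.5;0.4 -0.1 0.5 0 0 0 1;0.4 -0.1 0.5 0 0 0 1;0.4 -0.1 0.5 0 0 0 1;0.4 -0.1 0.5 0 0 0 1;0.4 -0.1 0.5 0 0 0 1' 20
python3 - <<'E'
from h import *
im={n:imaging.snapshot(n)[:,:,::-1].copy() for n in C}
def c(im,x,y,w,h,sc): return cv2.resize(im[y:y+h,x:x+w],None,fx=sc,fy=sc,interpolation=cv2.INTER_CUBIC)
a=np.hstack([c(im["scene"],205,195,50,60,8),c(im["top"],325,170,50,60,8)])
a=np.clip((a/255.)**.5*255,0,255).astype(np.uint8)
cv2.imwrite("pics/d4.png",a)
s=r.sense();print(s["finger_gap"],s["wrist_torque"])
E
```

```text
time: 4.2
tool_pos: [571.2, -103.9, 95.4]
tcp_rot: [179.8, -0.0, 83.5]
ft_force: [-5.2, 1.5, 12.4]
finger_gap: 15.7
15.68128245851727 [ 0.19754892  0.98459482 -0.00117757]
```

View pics/d4.png

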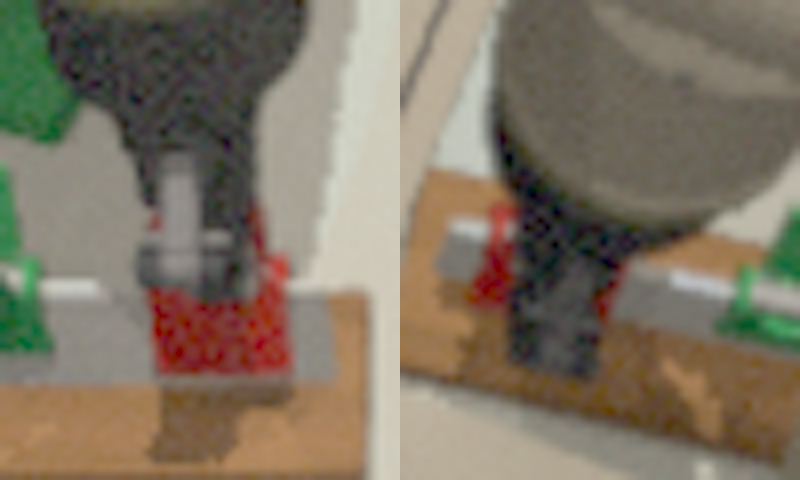

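The clip is squeezed to its stop (gap 15.7 mm, wings parallel) with the jaws spread on both sides of the rail. I lift straight up.

```bash
python3 -m creep '0 0 -0.5 0 0 0 1;0 0 -1.5 0 0 0 1;0 0 -3 0 0 0 1;0 0 -5 0 0 0 1;0 0 -7.5 0 0 0 1;0 0 -10 0 0 0 1;0 0 -11.5 0 0 0 1;0 0 -11.5 0 0 0 1;0 0 -11.5 0 0 0 1;0 0 -11.5 0 0 0 1;0 0 -11.5 0 0 0 1' 20
python3 - <<'E'
from h import *
im={n:imaging.snapshot(n)[:,:,::-1].copy() for n in C}
def c(im,x,y,w,h,sc): return cv2.resize(im[y:y+h,x:x+w],None,fx=sc,fy=sc,interpolation=cv2.INTER_CUBIC)
a=np.hstack([c(im["scene"],190,150,80,110,5),c(im["top"],310,140,80,110,5)])
a=np.clip((a/255.)**.5*255,0,255).astype(np.uint8)
cv2.imwrite("pics/d5.png",a)
E
```

```text
time: 5.4
tool_pos: [569.9, -103.7, 208.6]
tcp_rot: [180.0, -0.1, 83.5]
ft_force: [0.1, 0.8, -1.3]
finger_gap: 15.2
```

View pics/d5.png

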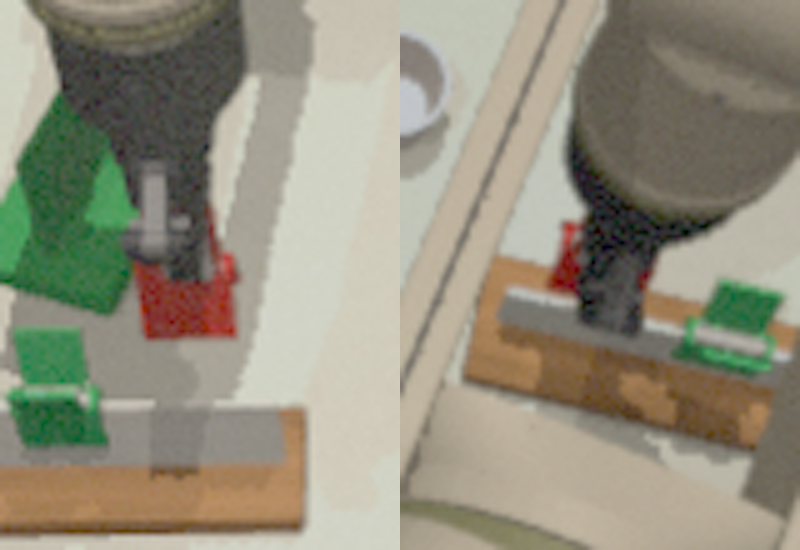

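The clip hangs open in the fingers (scene: near jaw bottom corners about (219,217) and (237,217)), and the rail is unchanged. I measure the clip relative to the tool.

```bash
python3 - <<'E'
from h import *
np.set_printoptions(precision=1,suppress=True)
s=r.sense();t=s["tool_pos"]; print(t)
yaw=np.radians(83.5)
obs=crop([[147,338],[236,335]],190,150,5)
for dx in(-4,0):
 for dz in(-11,):
  p=[t[0],t[1]+dx,yaw]
  # local y - = world +x side (near scene camera)
  L=[[-w,-15,t[2]+dz-36] for w in(22,-22)]
  print(dx,dz,proj("scene",body(p,L)),obs)
E
```

```text
[ 570.2 -103.8  209.2]
-4 -11 [[218.2 218.2]
 [237.  217.9]] [[219.  217.2]
 [236.8 216.6]]
0 -11 [[219.9 218. ]
 [238.7 217.7]] [[219.  217.2]
 [236.8 216.6]]
```

```bash
python3 -m creep '1.4 -0.5 0 0 0 -0.3 1;4.2 -1.4 0 0 0 -0.8 1;7.1 -2.3 0 0 0 -1.3 1;9.9 -3.2 0 0 0 -1.9 1;12.7 -4.1 0 0 0 -2.4 1;15.6 -5 0 0 0 -2.9 1;18.4 -6 0 0 0 -3.4 1;21.2 -6.9 0 0 0 -4 1;24 -7.8 0 0 0 -4.5 1;26.5 -8.6 0 0 0 -5 1;28 -9.1 0 0 0 -5.3 1;28.3 -9.15 0 0 0 -5.3 1;28.3 -9.15 0 0 0 -5.3 1;28.3 -9.15 0 0 0 -5.3 1;28.3 -9.15 0 0 0 -5.3 1' 20
python3 - <<'E'
from h import *
im={n:imaging.snapshot(n)[:,:,::-1].copy() for n in C}
def c(im,x,y,w,h,sc): return cv2.resize(im[y:y+h,x:x+w],None,fx=sc,fy=sc,interpolation=cv2.INTER_CUBIC)
a=np.hstack([c(im["scene"],300,130,80,110,5),c(im["top"],180,140,80,110,5)])
a=np.clip((a/255.)**.5*255,0,255).astype(np.uint8)
cv2.imwrite("pics/d6.png",a)
E
```

```text
time: 7.0
tool_pos: [511.7, 186.7, 209.3]
tcp_rot: [179.9, -0.0, 88.7]
ft_force: [-0.5, -1.2, -0.4]
finger_gap: 14.9
```

View pics/d6.png

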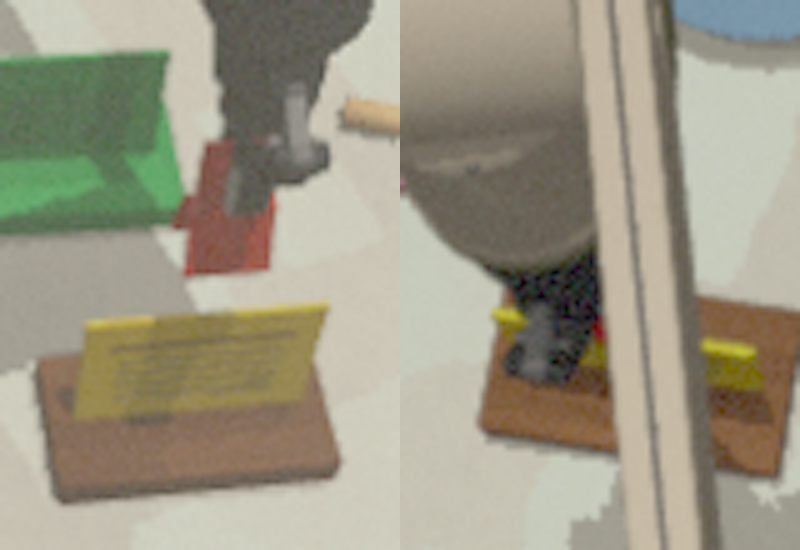

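```bash
python3 - <<'E'
from h import *
np.set_printoptions(precision=1,suppress=True)
t=r.sense()["tool_pos"]; print(t)
obs=crop([[187,273],[270,268]],300,130,5)
obw=crop([[205,142],[237,140]],300,130,5)
for dx in(-5,-2,0):
  p=[t[0],t[1]+dx,np.radians(88.7)]
  L=[[-w,-15,t[2]-11-36] for w in(22,-22)]+[[-17,-8,t[2]+31],[-17,8,t[2]+31],[-17,-8,t[2]+29]]
  print(dx,proj("scene",body(p,L)).ravel(),obs.ravel(),obw.ravel())
# card edge centre as observed now vs model
print(proj("scene",body([511.2,184,np.radians(88.8)],[[-65,0,110],[65,0,110]])).ravel(), crop([[85,322],[328,305]],300,130,5).ravel())
E
```

```text
[511.6 186.9 209.3]
-5 [335.2 186.  352.6 184.5 340.8 163.1 339.4 157.9 340.7 163.6] [337.  184.2 353.6 183.2] [340.6 158.  347.  157.6]
-2 [336.4 185.9 353.7 184.4 342.  162.9 340.7 157.8 341.9 163.5] [337.  184.2 353.6 183.2] [340.6 158.  347.  157.6]
0 [337.2 185.8 354.5 184.3 342.9 162.8 341.5 157.7 342.8 163.4] [337.  184.2 353.6 183.2] [340.6 158.  347.  157.6]
[316.2 194.9 364.9 190.5] [316.6 194.  365.2 190.6]
```

Clip (jaw bottom about (337–354,184)) is above the card middle, aligned within about 1–3 mm. I descend partway and check.

```bash
python3 -m creep '0 0 1.5 0 0 0 1;0 0 3.5 0 0 0 1;0 0 5 0 0 0 1;0 0 6 0 0 0 1;0 0 6.8 0 0 0 1;0 0 7 0 0 0 1;0 0 7 0 0 0 1;0 0 7 0 0 0 1' 20
python3 - <<'E'
from h import *
im={n:imaging.snapshot(n)[:,:,::-1].copy() for n in C}
def c(im,x,y,w,h,sc): return cv2.resize(im[y:y+h,x:x+w],None,fx=sc,fy=sc,interpolation=cv2.INTER_CUBIC)
a=np.hstack([c(im["scene"],300,160,80,80,5),c(im["top"],180,170,80,80,5)])
a=np.clip((a/255.)**.5*255,0,255).astype(np.uint8)
cv2.imwrite("pics/d7.png",a)
E
```

```text
time: 7.9
tool_pos: [512.3, 187.1, 140.1]
tcp_rot: [179.9, -0.1, 88.7]
ft_force: [-0.4, 0.2, -0.4]
finger_gap: 15.6
```

View pics/d7.png

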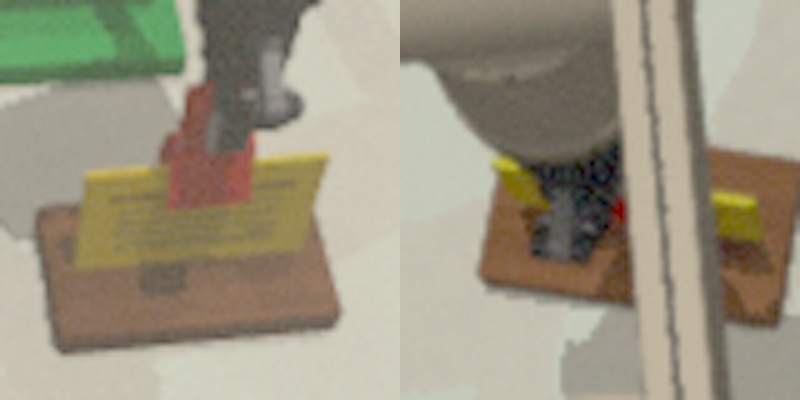

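The near jaw is in front of the card (scene (342,190)) and the card is still, with no contact force. I creep down.

```bash
python3 -m creep '0 -0.05 0.3 0 0 0 1;0 -0.05 0.6 0 0 0 1;0 -0.05 0.9 0 0 0 1;0 -0.05 1.1 0 0 0 1;0 -0.05 1.2 0 0 0 1;0 -0.05 1.2 0 0 0 1;0 -0.05 1.2 0 0 0 1' 20; for i in 1; do python3 -c "
from bench import r
print(r.sense()['ft_force'])"; done
```

```text
time: 8.7
tool_pos: [511.9, 187.2, 128.3]
tcp_rot: [179.8, -0.1, 88.7]
ft_force: [-0.1, -0.1, -0.5]
finger_gap: 15.2
[-0.13401347 -0.14142917 -0.5068097 ]
```

```bash
python3 -m creep '0 0 0.05 0 0 0 1;0 0 0.1 0 0 0 1;0 0 0.15 0 0 0 1;0 0 0.15 0 0 0 1;0 0 0.15 0 0 0 1' 20; python3 -m creep '0 0 0.05 0 0 0 1;0 0 0.1 0 0 0 1;0 0 0.1 0 0 0 1;0 0 0.1 0 0 0 1' 20
```

```text
time: 9.2
tool_pos: [511.8, 187.2, 126.7]
tcp_rot: [179.9, -0.1, 88.7]
ft_force: [-0.1, -0.1, -1.5]
finger_gap: 15.1
time: 9.6
tool_pos: [511.8, 187.1, 125.7]
tcp_rot: [179.9, -0.1, 88.7]
ft_force: [-0.5, -0.6, -0.6]
finger_gap: 15.3
```

```bash
python3 -m creep '0 0 0.05 0 0 0 1;0 0 0.1 0 0 0 1;0 0 0.1 0 0 0 1;0 0 0.1 0 0 0 1' 20
```

```text
time: 10.0
tool_pos: [511.9, 187.2, 125.5]
tcp_rot: [179.8, -0.1, 88.7]
ft_force: [-3.5, -1.6, 5.5]
finger_gap: 15.1
```

```bash
python3 -m creep '0 0 0.05 0 0 0 1;0 0 0.1 0 0 0 1;0 0 0.1 0 0 0 1;0 0 0.1 0 0 0 1' 20
```

```text
time: 10.4
tool_pos: [512.0, 187.2, 125.5]
tcp_rot: [179.8, -0.1, 88.7]
ft_force: [-5.0, -2.1, 8.8]
finger_gap: 14.9
```

Contact came at TCP z 125.5, exactly the predicted seat height. I ease the press a little and relieve the side load.

```bash
python3 -m creep '0 -0.06 0.06 0 0 0 1;0 -0.06 0.06 0 0 0 1;0 -0.06 0.06 0 0 0 1;0 -0.06 0.06 0 0 0 1;0 -0.06 0.06 0 0 0 1;0 -0.06 0.06 0 0 0 1;0 -0.06 0.06 0 0 0 1;0 -0.06 0.06 0 0 0 1' 20
python3 - <<'E'
from h import *
im={n:imaging.snapshot(n)[:,:,::-1].copy() for n in C}
def c(im,x,y,w,h,sc): return cv2.resize(im[y:y+h,x:x+w],None,fx=sc,fy=sc,interpolation=cv2.INTER_CUBIC)
a=np.hstack([c(im["scene"],300,160,80,80,5),c(im["top"],180,170,80,80,5)])
a=np.clip((a/255.)**.5*255,0,255).astype(np.uint8)
cv2.imwrite("pics/d8.png",a)
cv2.imwrite("pics/s8.png",im["scene"])
s=r.sense();print(s["ft_force"],s["wrist_torque"],s["tool_pos"])
E
```

```text
time: 11.2
tool_pos: [511.9, 187.2, 125.5]
tcp_rot: [179.8, -0.1, 88.7]
ft_force: [-1.3, -0.8, 5.4]
finger_gap: 15.2
[-2.00812715 -1.75139086  5.93677084] [-0.19032711  0.35152512  0.00496104] [511.88503296 187.17489912 125.50324572]
```

View pics/d8.png

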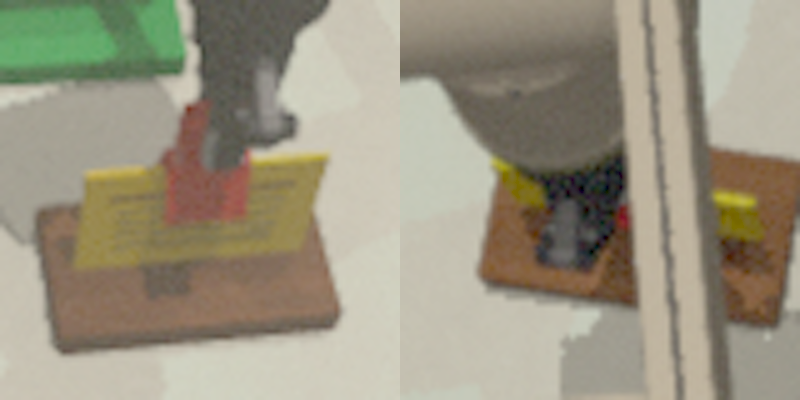

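View pics/s8.png

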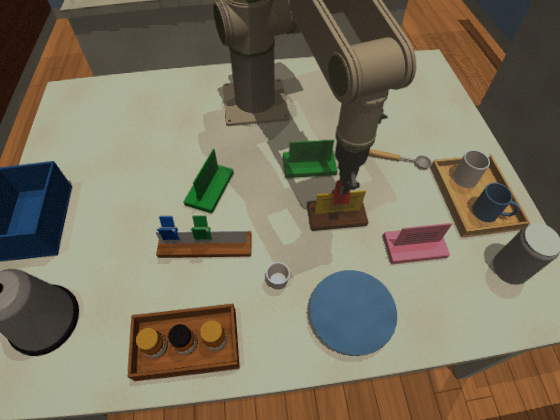

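The near jaw stands in front of the card (scene about (341,199)), centred along the edge: clip mid-column 205 in the crop, card mid 206. Stand, rail, blue and green clips and bowl are where they were. The press is a steady 6 N or so, so I hand in.

```bash
python3 - <<'E'
from bench import r
print(r.hand_in()); s=r.sense(); print(s["time"],s["ft_force"],s["tool_pos"],s["finger_gap"])
E
```

```text
the job is handed in; nothing more can be done
None
the job is handed in; nothing more can be done
```

I pinched the red clip fully open, lifted it off the rail and lowered it over the middle of the yellow card's top edge. I handed the job in at about 11 s, still holding the clip squeezed and pressed home; no verdict came back.

**Last checks that agreed:**
- **Grip:** finger gap 15.2 mm, which is the clip's fully squeezed width.
- **Seat:** contact came at TCP height 125.5 mm, where I had worked out the seat to be. The press was a steady 5–6 N.
- **Position:** the clip is centred along the card edge to within about 1–3 mm and parallel to within about 1°.
- **Scene:** the stand, rail, blue and green clips and sugar bowl showed no visible movement.

**What disagreed or could not be checked:**
- **Fingertips:** before the grasp the cameras showed them about 3–6 mm off the reported position along the rail, so I shifted 4 mm. The clip therefore sits about 3 mm off-centre between the fingers, and I allowed for that when placing it.
- **Side force:** about 2 N remained at the end.
- **Far jaw:** I could not see it behind the card. That it hangs clear is inferred from the depth reached and from feeling no contact on the way down.

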